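Hook the drilled plate and hang it on the drying rail

ROBOT

A 6-joint arm with a two-finger parallel gripper is mounted at the origin on the work surface. World frame = base frame: x ahead of the robot, y to its left, z up, the work surface at z = 0. Lengths are in mm, angles in rad, forces in N, time in s.
With the tool pointing down it reaches from about 275 to 750 mm from the base axis. Payload 10.2 kg.
Tool frame: the origin (TCP) lies midway between the tips of the shut fingers; the grasp point (between the pads) lies 19 mm behind it; z points along the fingers, y is the direction in which the jaws open and shut (so a half turn about z gives the same grasp; the last joint's range is limited). The gripper opens to 85 mm and grips with 20 to 120 N. Pads are 22 mm wide; open, the fingers measure 114 mm over their backs; the gripper's body (76 mm by 85 mm) begins 54 mm behind the grasp point. The pads swing forward as they close: fully open they stand 13 mm farther back than shut.
Start: joints at [0.964, 0.313, 1.498, -0, 1.331, -0.223], TCP at [196.597, 486.807, 231.294] pointing down, gripper open.
Joint ranges: [-2.94, 2.94], [-0.97, 2.17], [0.19, 2.56], [-1.23, 4.37], [0.02, 3.11], [-2.88, 2.88]. Speed limits (rad/s): [2.39, 2.39, 3.01, 3.14, 3.14, 3.14].

INTERFACE

Orientations are given as a unit quaternion [w, x, y, z].
In Python, from rig import sense, optics, ctrl gives the robot as it stands.
- The arm moves only by the tool play_rows, never from a script. Its argument "plan" is a list of rows, each a list of 7 numbers: the shift along the world's x, y, z in mm, then the turn, a rotation vector about the world's x, y, z in rad, then the opening, from -1 (shut) to 1 (fully open), so that 0 is half open. A call has 1 to 5 rows; each row shifts and turns the pose as measured when the row begins; what a row does not reach is not made up. A row lasts 1/12 s, in which the tool goes at most 41.7 mm and 7.16 degrees, less where a joint would pass 70% of its speed; a pose out of reach is approached as far as the arm can. A call is refused whole if a number of a shift passes 41.7 or a number of a turn 0.125, either way. A call with a gripper value outside its range is refused whole. The fingers move at their own pace and stop on an object; "grip_force" is the grip in N (left out, the last holds). Time passes only in rows, so rows that do not move let the fingers close. It gives the time, the measured TCP pose, the force and the opening at its end, in the units of the state.
- sense(): the state, without advancing time (a new reading comes with each control period).
- optics.capture(name): name is "side" or "top"; returns a dict with "img" (384x512x3 uint8, blue, green, red), "fx", "fy", "cx", "cy" (pixels), "world_to_cam" (4x4, takes a point from world to camera coordinates). Camera axes: x right, y up, looking along -z (the intrinsics and any distortion apply to the point x, -y, -z); pixel columns grow to the right and rows downward; lengths in mm; the calibration is good to about 2 mm. A picture is of the moment at which its call begins. There is no depth.
- ctrl.finish_job(): hands the job in, once; it reports no verdict.
The state is a dict: "time_s": time; "joints": joint angles; "dq": joint speeds; "tau": joint torques, N m; "eef_pos": TCP position; "ee_rot": TCP orientation; "force": force on the tool from outside, world axes, zero at the start; "wrist_torque": the same for the moment, N m; "grip_width": opening from 0.0 (shut) to 1.0 (fully open).
Only numpy, scipy, OpenCV 4.12 (cv2) and the standard library are available. Lean on these libraries where they do the work, as an engineer would, in place of code of your own. Each camera call takes 0.05 s, during which the arm holds its last target. There are 200 camera calls.

TASK

Take the S-hook off the drying rail and, holding it, feel its lower end up through the hole in the drilled plate while the plate lies on the square tube. Lift the plate clear on the hook and hang the hook back over the rail between the posts, gently, so that the plate hangs there still and free. Leave the grinder, the wrench and the undrilled blank where they are.

Things in the scene. Friction and masses are not known exactly. Their poses are not given: they have to be found in the camera images.
- rack: Drying rack standing fixed on the bench: two square posts of 20 mm on flat feet (120 x 40 mm), carrying a level round steel rail of 14 mm diameter. Origin on the bench under the middle of the rail; its y axis runs along the rail, z up. The posts stand at y = -180 and +180 mm.
- rail_mid (a point): Middle of the rail, on its axis, 260 mm above the bench; same axes as rack.
- tube: Offcut of square steel tube lying fixed on the bench as a riser, 80 mm wide (its x), 180 mm long (its y), 80 mm high. Origin: centre of its underside, z up. The plate and the blank lie on top of it.
- plate: Loose drilled steel plate, 120 mm (its x) x 80 mm (its y) x 6 mm, 0.36 to 0.56 kg, lying flat on the tube with its drilled end, at -x, overhanging the tube by about 40 mm on the side away from the robot. Origin: centre of its underside. About 2 N from below lifts that end and about 2 N sideways slides it: feel for the hole more lightly.
- plate_hole (a point): Centre of the plate's only hole, at mid thickness: 11 mm diameter, straight through along the plate's z, its centre 12 mm from the plate's -x end; same axes as the plate.
- hook: Loose hand-forged rigid S-hook of 8 mm round bar, 0.09 kg, 134 mm tall, in its own x-z plane (z up), hung on the rail by its upper bend, its x towards the robot: half circle, radius 18 mm (bar centre line) about the origin. Its open end, at -x, has a round tip 16 mm below the origin. 44 mm wide outside with straight sides from the origin down to z = -12 mm: grip it there from above, across x.
- hook_mid (a point): Middle of the hook, 45 mm below its origin on its z axis, where the straight shank crosses from (x, z) = (18, -14) to (-18, -76) mm of the origin. Below it the hook is twisted about z by an unknown angle, up to 0.42 rad either way, which the measured poses (all of the upper half) do not show: the lower tip may stand up to 7.5 mm off the x-z plane. In a grip it may also tilt by some 0.05 rad.
- hook_bend (a point): Lowest point of the lower bend (bar centre line), on the hook's z axis 108 mm below its origin. The lower bend is a half circle of radius 18 mm about z = -90 mm (of the origin); from it a straight 16 mm leg stands up on the +x side, 18 mm from the z axis, cut off square at z = -74 mm: the tip for the hole. With the plate hung this point lies in the plate's hole.
- blank: Bystander: loose steel blank without a hole, 70 x 40 x 6 mm, on the tube beside the plate. Origin: centre of its underside.
- grinder: Bystander: angle grinder lying on the bench, about 330 mm long, 70 mm high. Origin: on the bench under its motor housing, x towards the disc.
- wrench: Bystander: wrench of 170 mm lying on the bench. Origin: centre of its underside.
Not all that is in view belongs to the job. There is more than one size of the hook; the job needs the smaller. Leave any green look-alike of the plate alone.

How it is judged (in metres and radians):
On the way, in this order (a step that is already met when the one before it is completed fails the run):
1. the hook's lower tip stands up through the hole while the plate still lies on the tube (contact force between plate and tube above 0.2 N and angle between plate's own z axis and vertical below 0.2 rad and z of plate_hole in the frame of hook between -0.112 and -0.0795 m and x of plate_hole in the frame of hook between 0.008 and 0.025 m and y of plate_hole in the frame of hook between -0.011 and 0.011 m), for 0.1 s.
2. the plate hangs in the lower bend of the hook, lifted clear of the tube, with the hook off the rail (distance between hook_bend and plate_hole below 0.0065 m and contact force between plate and tube below 0.05 N and contact force between hook and rack below 0.05 N), for 0.2 s.
At the end, for the whole second after the job is handed in: Hook let go, upper bend on the rail between the posts (origin 4-11 mm below the rail axis, within 10 mm sideways), plate hanging in its lower bend (hole centre within 6.5 mm of hook_bend), upright within 0.15 rad, under 60 mm/s, touching neither tube nor rack (distance between hook_bend and plate_hole below 0.0065 m and z of hook in the frame of rail_mid between -0.011 and -0.004 m and x of hook in the frame of rail_mid between -0.01 and 0.01 m and y of hook in the frame of rail_mid between -0.165 and 0.165 m and contact force between hook and rack above 2.5 N and angle between plate's own x axis and vertical above 2.99 rad and contact force between plate and tube below 0.05 N and contact force between plate and rack below 0.05 N and linear speed of plate below 0.06 m/s).
It fails at once if the hook is forced against the plate with more than 15 N (contact force between hook and plate above 15 N).
It fails at once if the hook is pressed or dropped on the rack with more than 25 N (contact force between hook and rack above 25 N).
It fails at once if a bystander is moved by more than 25 mm (distance of any of blank, grinder, wrench from where it was at the start of the episode above 0.025 m).
It also fails if it takes over 72 s, if anything falls off the work surface, if the arm or the gripper's body presses on something with over 40 N, if the wrist force passes 120 N, or if a joint passes its speed limit or range.

## Working session

There is one attempt and no reset: what is moved stays moved. The work goes in short steps, Python scripts to look and compute and a tool call to move; the robot and the scene stay as the last step left them, time stands still between calls to the robot, and variables do not carry over. Pictures are saved under pics/ and viewed, about 8 in all and at most 12, crops included, and the job is handed in when it is done.

Besides the shell and the picture viewer there is one more tool, called as name(argument=value, ...) on one line, values as JSON. play_rows: Moves the arm, as the interface text tells. Its arguments: {"type":"object","properties":{"plan":{"type":"array"},"grip_force":{"type":"number"}},"required":["plan"]}

```bash
mkdir -p pics; ls; python3 - <<'E'
from rig import sense, optics, ctrl
import cv2,numpy as np
print(sense())
for n in("side","top"):
    c=optics.capture(n); cv2.imwrite(f"pics/{n}0.png",c["img"]); print(n,{k:np.round(v,3).tolist() for k,v in c.items() if k!="img"})
a=cv2.imread("pics/side0.png");b=cv2.imread("pics/top0.png")
E
```

```text
pics
{'time_s': 0.0, 'joints': array([ 9.63567663e-01,  3.13443242e-01,  1.49846086e+00,  2.01376051e-05,
        1.33102968e+00, -2.23393438e-01]), 'dq': array([ 0.00133051, -0.00088789,  0.00117141,  0.00113032, -0.00084211,
       -0.00142283]), 'tau': array([ 2.01480134e-04, -4.12270725e+01, -2.59739524e+01, -1.57718373e-04,
        4.25507053e-03,  1.94301117e-05]), 'eef_pos': array([196.44558752, 486.56770937, 230.72959469]), 'ee_rot': array([-2.79503700e-04,  1.90743961e-01,  9.81639593e-01, -6.09615065e-04]), 'force': array([-0.15091087,  0.07491757, -0.38381347]), 'wrist_torque': array([-0.01022143, -0.0261044 ,  0.00917254]), 'grip_width': 1.000033158511139}
side {'fx': 498.701, 'fy': 498.701, 'cx': 244.558, 'cy': 188.544, 'world_to_cam': [[0.924, -0.381, -0.003, -537.162], [0.231, 0.554, 0.8, -270.247], [-0.304, -0.74, 0.6, -1159.616], [0.0, 0.0, 0.0, 1.0]]}
top {'fx': 358.743, 'fy': 358.743, 'cx': 255.897, 'cy': 198.671, 'world_to_cam': [[-0.01, -1.0, 0.024, -3.162], [0.998, -0.009, 0.062, -577.511], [-0.062, 0.024, 0.998, -915.447], [0.0, 0.0, 0.0, 1.0]]}
```

View pics/side0.png

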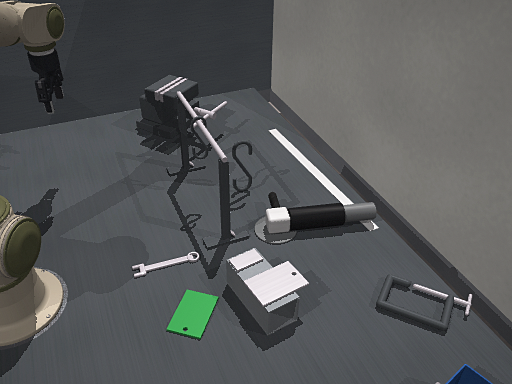

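View pics/top0.png

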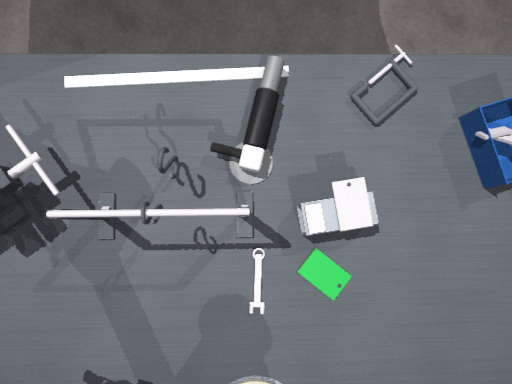

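Side: rail (180,95)–(227,158), hook candidates at about (205,145) and (243,165), plate hole (294,273), green look-alike (193,313). Top: rail row ~213, hook candidate on the rail at (147,213), other at (165-200,175), plate hole (349,184). Enlarging the hook area of both views.

```bash
cat > h.py <<'E'
import numpy as np,cv2
from scipy.optimize import least_squares
from rig import sense, optics, ctrl
def proj(c,P):
    P=np.atleast_2d(P); q=P@c["world_to_cam"][:3,:3].T+c["world_to_cam"][:3,3]
    return np.c_[c["cx"]+c["fx"]*q[:,0]/-q[:,2], c["cy"]-c["fy"]*q[:,1]/-q[:,2]]
def ray(c,uv):
    R=np.array(c["world_to_cam"])[:3,:3];t=np.array(c["world_to_cam"])[:3,3]
    d=R.T@np.array([(uv[0]-c["cx"])/c["fx"],-(uv[1]-c["cy"])/c["fy"],-1]);return -R.T@t,d
def onz(c,uv,z):
    o,d=ray(c,uv);return o+d*(z-o[2])/d[2]
def tri(c1,u1,c2,u2):
    (o1,d1),(o2,d2)=ray(c1,u1),ray(c2,u2)
    s=np.linalg.lstsq(np.c_[d1,-d2],o2-o1,rcond=None)[0]
    a=o1+s[0]*d1;b=o2+s[1]*d2;return (a+b)/2,np.linalg.norm(a-b)
E
python3 - <<'E'
from h import *
s=cv2.imread("pics/side0.png");t=cv2.imread("pics/top0.png")
a=cv2.resize(s[80:250,150:290],None,fx=3.5,fy=3.5,interpolation=cv2.INTER_CUBIC)
b=cv2.resize(t[130:250,90:260],None,fx=2.4,fy=3.5*1.0,interpolation=cv2.INTER_CUBIC)
b=cv2.resize(t[135:250,95:215],None,fx=2.5,fy=2.5,interpolation=cv2.INTER_CUBIC)
o=np.zeros((600,800,3),np.uint8);o[:a.shape[0],:a.shape[1]]=a;o[:b.shape[0],500:500+b.shape[1]]=b
o=np.clip(o.astype(float)*1.8,0,255).astype(np.uint8)
cv2.imwrite("pics/crop1.png",o)
c=optics.capture("top");d=optics.capture("side")
print(onz(c,(50,214),260),onz(c,(248,212),260),onz(c,(147,213),260))
print(onz(d,(180,95),260),onz(d,(227,158),260))
print("feet",onz(c,(107,215),0),onz(c,(245,215),0))
print("hole",tri(c,(349,184),d,(294,273)))
E
```

```text
[536.68745425 387.90704101 260.        ] [536.87873062  12.72758139 260.        ] [536.819043   205.36188012 260.        ]
[535.74161491 379.56657541 260.        ] [543.64353369  16.45040628 260.        ]
feet [539.124881   381.46661379   0.        ] [535.58847505  20.19055795   0.        ]
hole (array([ 606.02970284, -233.12896299,   87.75525438]), np.float64(1.7253134388921687))
```

View pics/crop1.png

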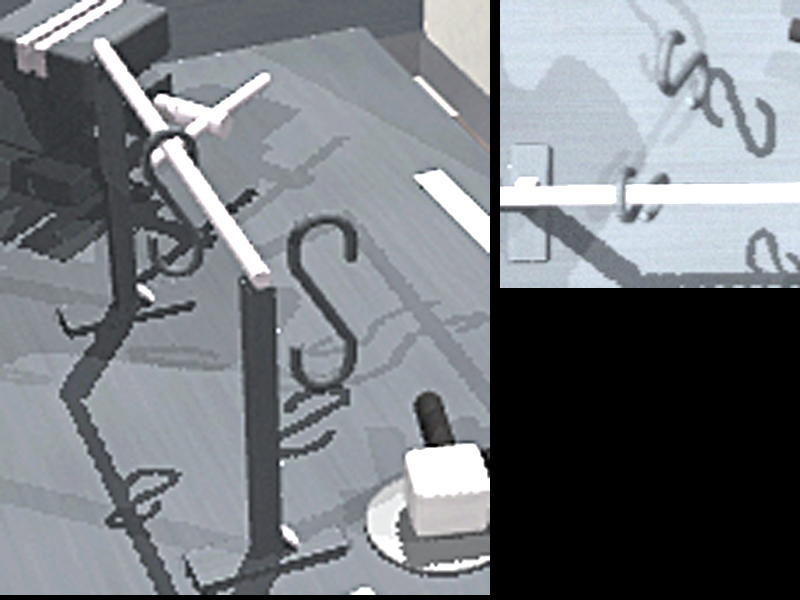

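```bash
cat >> h.py <<'E'
def hookpts(tw=0.):
    a=np.linspace(np.pi,0,13); up=np.c_[18*np.cos(a),0*a,18*np.sin(a)]
    b=np.linspace(np.pi,2*np.pi,13); lo=np.c_[18*np.cos(b),0*b,-90+18*np.sin(b)]
    p=np.r_[[[-18,0,-16]],up,[[18,0,-14]],[[0,0,-45]]]
    l=np.r_[[[-18,0,-76]],lo,[[18,0,-74]]]
    c,s=np.cos(tw),np.sin(tw); l=np.c_[l[:,0]*c,l[:,0]*s,l[:,2]]
    return np.r_[p,l]
def place(P,o,yaw):  # yaw: angle of object's x in world
    c,s=np.cos(yaw),np.sin(yaw); return np.c_[P[:,0]*c-P[:,1]*s,P[:,0]*s+P[:,1]*c,P[:,2]]+o
def crop(img,x0,y0,w,h,k): return cv2.resize(img[y0:y0+h,x0:x0+w],None,fx=k,fy=k,interpolation=cv2.INTER_CUBIC)
def over(im,c,P,x0,y0,k,col=(0,0,255)):
    q=((proj(c,P)-[x0,y0]+.5)*k-.5)
    cv2.polylines(im,[np.round(q*8).astype(int)],False,col,1,cv2.LINE_AA,3)
E
python3 - <<'E'
from h import *
c=optics.capture("top");d=optics.capture("side")
br=lambda i:np.clip(i.astype(float)*1.8,0,255).astype(np.uint8)
o=np.zeros((600,800,3),np.uint8)
P=place(hookpts(0),[537,206,253],np.pi)
for cam,(x0,y0,w,h,k),(X,Y) in((c,(135,190,40,40,7),(0,0)),(d,(180,110,40,55,7),(300,0)),):
    i=crop(br(cam["img"]),x0,y0,w,h,k); over(i,cam,P,x0,y0,k); o[Y:Y+i.shape[0],X:X+i.shape[1]]=i
i=crop(c["img"],295,170,85,70,4);o[300:580,0:340]=i[:, :340] if 1 else 0
i=crop(d["img"],225,245,90,90,2.0);o[400:580,350:530]=i
i=crop(d["img"],280,260,40,30,6);o[0:180,590:800]=i[:,:210]
cv2.imwrite("pics/crop2.png",o)
print("big top/bot",tri(c,(166,151),d,(242,143)),tri(c,(172,172),d,(242,191)))
g=cv2.cvtColor(c["img"],cv2.COLOR_BGR2GRAY);print(g[178:190,342:356])
E
```

```text
big top/bot (array([663.46005707, 191.84743698, 175.10421816]), np.float64(19.574345574714282)) (array([656.30745052, 213.18632777,  -8.73503472]), np.float64(7.915078134434262))
[[105 105 102 100 104 103 103 103 102 100 128 169 180 204]
 [101 102  99 101 129 167 183 205 232 242 244 244 243 245]
 [181 206 235 241 244 246 246 245 246 249 249 249 248 248]
 [245 246 247 248 249 249 249 248 248 249 250 249 248 247]
 [250 249 248 248 249 235 195 183 234 248 249 249 248 248]
 [249 249 248 248 241 186 115 110 184 241 249 249 249 248]
 [249 249 249 249 227 151 104 104 149 233 249 250 249 248]
 [249 250 249 248 227 150 104 106 177 237 249 249 249 248]
 [249 250 249 248 245 235 201 190 234 246 249 250 249 248]
 [249 249 249 249 248 248 248 247 248 248 248 249 250 249]
 [250 250 249 249 248 249 250 250 249 248 248 250 250 249]
 [250 250 250 248 248 249 249 250 250 249 249 249 250 249]]
```

View pics/crop2.png

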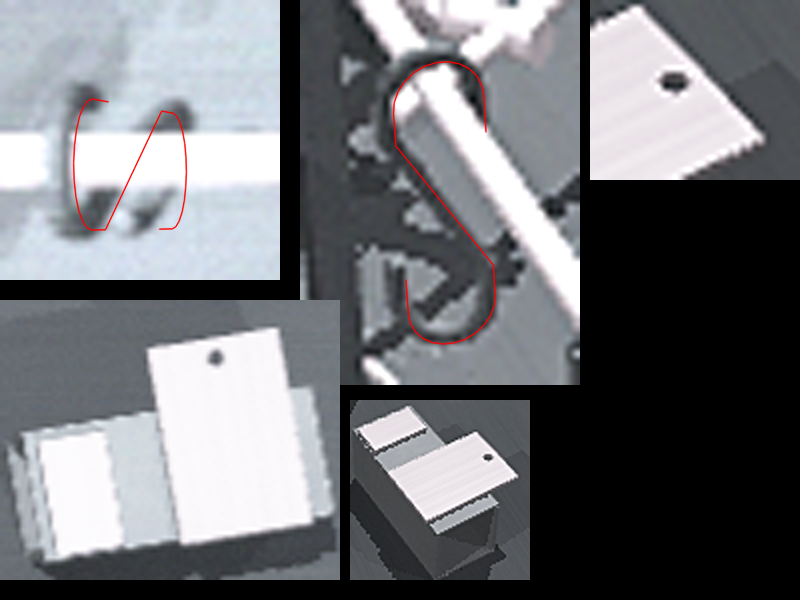

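play_rows(plan=[[0, 0, 40, 0, 0, -0.12, 1], [0, 0, 40, 0, 0, -0.12, 1], [30, -24, 20, 0, 0, -0.12, 1], [30, -24, 0, 0, 0, -0.12, 1], [30, -24, 0, 0, 0, -0.12, 1]])

```text
time_s: 0.72
eef_pos: [282.0, 415.2, 333.2]
ee_rot: [-0.003, 0.477, 0.879, -0.001]
force: [0.8, 0.9, 0.2]
grip_width: 1.001
```

play_rows(plan=[[30, -24, 0, 0, 0, -0.12, 1], [30, -24, 0, 0, 0, -0.12, 1], [30, -24, 0, 0, 0, -0.12, 1], [30, -24, 0, 0, 0, -0.12, 1], [30, -24, 0, 0, 0, -0.12, 1]])

```text
time_s: 1.13
eef_pos: [437.4, 288.4, 335.0]
ee_rot: [-0.002, 0.725, 0.689, 0.002]
force: [0.7, 0.4, 1.3]
grip_width: 0.999
```

```bash
cat >> h.py <<'E'
from scipy.spatial.transform import Rotation as Ro
def st():
    s=sense(); R=Ro.from_quat(np.r_[s["ee_rot"][1:],s["ee_rot"][0]]).as_matrix()
    y=R[:,1]*(1 if R[0,1]>0 else -1)
    print("t %.2f pos %s ztool %s yaw_y %.4f F %s g %.3f"%(s["time_s"],np.round(s["eef_pos"],1),np.round(R[:,2],3),np.arctan2(y[1],y[0]),np.round(s["force"],2),s["grip_width"]),"T",np.round(s["wrist_torque"],2))
    return s,R
E
python3 - <<'E'
from h import *
st();c=optics.capture("top")
print("hole",onz(c,(348.6,183.9),84))
K=[onz(c,u,86) for u in((332,182.25),(364.25,177),(372.75,225.5),(340,230.75))]
for i in range(4):
    e=K[(i+1)%4]-K[i];print(np.round(K[i],1),np.round(np.linalg.norm(e),1),np.degrees(np.arctan2(e[1],e[0])))
m=sum(K)/4;print(m)
E
```

```text
t 1.13 pos [437.4 288.4 335. ] ztool [-0.001  0.006 -1.   ] yaw_y -0.0510 F [0.74 0.43 1.29] g 0.999 T [0.05 0.04 0.  ]
hole [ 607.48088065 -233.55387607   84.        ]
[ 611.6 -192.5   86. ] 80.3 -81.21830682752626
[ 623.9 -271.8   86. ] 119.4 -171.6795065172599
[ 505.7 -289.1   86. ] 80.9 98.38260986712731
[ 493.9 -209.1   86. ] 118.9 8.047877871257317
[ 558.78838867 -240.63520233   86.        ]
```

play_rows(plan=[[32, -25, 0, 0, 0, 0.05, 1], [32, -25, 0, 0, 0, 0, 1], [28, -22, 0, 0, 0, 0, 1], [5, -4, 0, 0, 0, 0, 1], [0, 0, 0, 0, 0, 0, 1]])

```text
time_s: 1.6
eef_pos: [539.1, 205.8, 332.8]
ee_rot: [-0.002, 0.713, 0.701, 0.0]
force: [0.5, 0.4, 0.1]
grip_width: 1.001
```

```bash
python3 - <<'E'
from h import *
st()
E
```

```text
t 1.60 pos [539.1 205.8 332.8] ztool [-0.002  0.003 -1.   ] yaw_y -0.0179 F [0.5  0.42 0.08] g 1.001 T [0.01 0.01 0.02]
```

play_rows(plan=[[-1, 2, -30, 0, 0, 0.018, 1], [-1, 1, -30, 0, 0, 0, 1], [0, 0, -30, 0, 0, 0, 1], [0, 0, -16, 0, 0, 0, 1], [0, 0, 0, 0, 0, 0, 0.4]])

```text
time_s: 2.02
eef_pos: [533.9, 211.7, 224.2]
ee_rot: [-0.001, 0.706, 0.708, 0.002]
force: [-0.3, 0.1, 1.0]
grip_width: 0.885
```

```bash
python3 - <<'E'
from h import *
st();c=optics.capture("top");d=optics.capture("side")
o=np.zeros((560,800,3),np.uint8)
br=lambda i:np.clip(i.astype(float)*1.8,0,255).astype(np.uint8)
o[:560,:420]=crop(br(d["img"]),175,85,60,80,7)
o[:350,430:780]=crop(br(c["img"]),125,185,50,50,7)
P=place(hookpts(0),[537,209,253],np.pi);i=o[:, :420].copy();over(i,d,P,175,85,7);o[:, :420]=i
cv2.imwrite("pics/c3.png",o)
E
```

```text
t 2.02 pos [533.9 211.7 224.2] ztool [ 0.001  0.004 -1.   ] yaw_y 0.0030 F [-0.28  0.15  1.  ] g 0.885 T [ 0.02 -0.06  0.03]
```

View pics/c3.png

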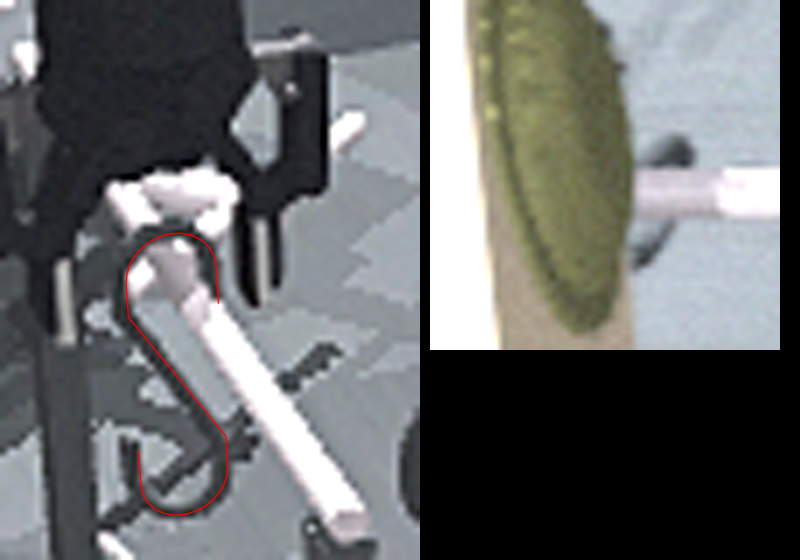

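play_rows(plan=[[3, -1, 1, 0, 0, 0, 0.3], [0, 0, 0, 0, 0, 0, 0.2], [0, 0, 0, 0, 0, 0, 0.1], [0, 0, 0, 0, 0, 0, 0.05], [0, 0, 0, 0, 0, 0, 0]], grip_force=60)

```text
time_s: 2.53
eef_pos: [539.8, 212.2, 235.0]
ee_rot: [0.003, 0.706, 0.709, 0.008]
force: [-0.2, 0.7, -1.1]
grip_width: 0.511
```

play_rows(plan=[[0, 0, 0, 0, 0, 0, -0.2], [0, 0, 0, 0, 0, 0, -0.4], [0, 0, 0, 0, 0, 0, -1], [0, 0, 0, 0, 0, 0, -1], [0, 0, 0, 0, 0, 0, -1]])

```text
time_s: 2.95
eef_pos: [539.9, 212.1, 235.3]
ee_rot: [0.003, 0.706, 0.709, 0.008]
force: [0.6, 0.2, -1.5]
grip_width: 0.485
```

```bash
python3 - <<'E'
from h import *
st()
E
```

```text
t 2.95 pos [539.9 212.1 235.3] ztool [ 0.016  0.007 -1.   ] yaw_y 0.0042 F [ 0.65  0.18 -1.54] g 0.485 T [-0.03  0.03  0.03]
```

```bash
python3 - <<'E'
from h import *
d=optics.capture("side")
br=lambda i:np.clip(i.astype(float)*1.8,0,255).astype(np.uint8)
i=crop(br(d["img"]),175,85,60,80,7)
P=place(hookpts(0),[537,209,253],np.pi);over(i,d,P,175,85,7)
over(i,d,np.array([[539.9,212.1,235.3],[539.9,212.1,270]]),175,85,7,(0,255,0))
cv2.imwrite("pics/c4.png",i);st()
E
```

```text
t 3.00 pos [539.9 212.  235.2] ztool [ 0.016  0.007 -1.   ] yaw_y 0.0041 F [-0.28 -0.18 -0.66] g 0.482 T [-0.06  0.02  0.01]
```

View pics/c4.png

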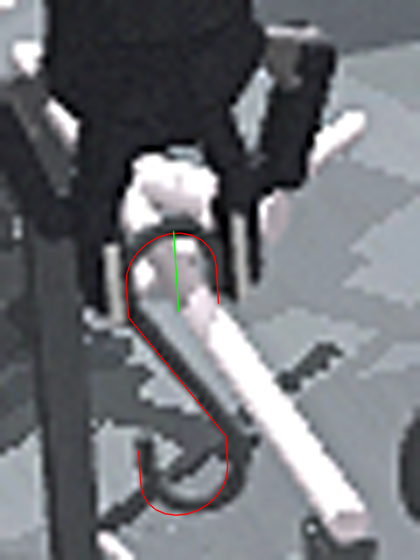

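play_rows(plan=[[0, 0, 8, 0, 0, 0, -1], [0, 0, 6, 0, 0, 0, -1], [-5, 0, 8, 0, 0, 0, -1], [-6, 0, 8, 0, 0, 0, -1], [0, 0, 0, 0, 0, 0, -1]], grip_force=60)

```text
time_s: 3.42
eef_pos: [527.9, 212.0, 268.6]
ee_rot: [0.003, 0.706, 0.709, 0.008]
force: [-0.6, -0.1, -0.6]
grip_width: 0.489
```

```bash
python3 - <<'E'
from h import *
st()
E
```

```text
t 3.42 pos [527.9 212.  268.6] ztool [ 0.016  0.007 -1.   ] yaw_y 0.0040 F [-0.64 -0.11 -0.56] g 0.489 T [ 0.01  0.04 -0.06]
```

play_rows(plan=[[-5, 0, 3, 0, 0, 0, -1], [-20, 0, 2, 0, 0, 0, -1], [-20, -5, 0, 0, 0, 0, -1], [-20, -20, 5, 0, 0, 0, -1], [-10, -30, 10, 0, 0, 0, -1]])

```text
time_s: 3.83
eef_pos: [448.5, 158.8, 287.9]
ee_rot: [0.002, 0.704, 0.71, 0.008]
force: [0.8, -0.8, -0.2]
grip_width: 0.488
```

play_rows(plan=[[0, -38, 10, 0, 0, 0.03, -1], [0, -40, 0, 0, 0, 0.03, -1], [0, -40, 0, 0, 0, 0.03, -1], [0, -40, 0, 0, 0, 0.03, -1], [10, -38, 0, 0, 0, 0.02, -1]])

```text
time_s: 4.25
eef_pos: [452.0, -41.3, 302.4]
ee_rot: [0.004, 0.647, 0.762, 0.01]
force: [0.9, 0.2, -0.3]
grip_width: 0.488
```

play_rows(plan=[[20, -35, 0, 0, 0, 0, -1], [25, -30, 0, 0, 0, 0, -1], [30, -25, 0, 0, 0, 0, -1], [30, -25, 0, 0, 0, 0, -1], [30, -25, 0, 0, 0, 0, -1]])

```text
time_s: 4.67
eef_pos: [586.2, -191.0, 305.5]
ee_rot: [0.006, 0.649, 0.761, 0.01]
force: [1.1, 0.3, -0.4]
grip_width: 0.487
```

```bash
python3 - <<'E'
from h import *
st()
for n in("top","side"):
    c=optics.capture(n); R=c["world_to_cam"][:3,:3]; print(n,np.round(-R.T@c["world_to_cam"][:3,3]))
E
```

```text
t 4.67 pos [ 586.2 -191.   305.5] ztool [ 0.022  0.008 -1.   ] yaw_y 0.1585 F [ 1.1   0.35 -0.35] g 0.487 T [0.01 0.01 0.04]
top [519.  14. 949.]
side [ 207. -914.  910.]
```

```bash
python3 - <<'E'
from h import *
for n in("top","side"): cv2.imwrite(f"pics/bg_{n}.png",optics.capture(n)["img"])
E
```

play_rows(plan=[[30, -15, 0, 0, 0.005, -0.014, -1], [30, -15, 0, 0, 0, 0, -1], [14, -5, -20, 0, 0, 0, -1], [0, 0, -30, 0, 0, 0, -1], [0, 0, 0, 0, 0, 0, -1]])

```text
time_s: 5.28
eef_pos: [656.9, -219.3, 256.4]
ee_rot: [0.002, 0.653, 0.757, 0.008]
force: [-0.2, 0.6, -2.9]
grip_width: 0.486
```

```bash
python3 - <<'E'
from h import *
s,R=st()
br=lambda i:np.clip(i.astype(float)*1.5,0,255).astype(np.uint8)
o=np.zeros((560,800,3),np.uint8);X=0
P=place(hookpts(0),s["eef_pos"]+[0,0,26],np.pi+.145)
for n in("side","top"):
    c=optics.capture(n);cv2.imwrite(f"pics/m1_{n}.png",c["img"])
    q=proj(c,P).mean(0);print(n,q)
    x0,y0=(q-[28,40]).astype(int)
    i=crop(br(c["img"]),x0,y0,57,80,7);over(i,c,P,x0,y0,7);i=i[:560,:399];o[:i.shape[0],X:X+i.shape[1]]=i;X+=400
    print(x0,y0)
cv2.imwrite("pics/c5.png",o)
E
```

```text
t 5.28 pos [ 656.9 -219.3  256.4] ztool [ 0.014  0.01  -1.   ] yaw_y 0.1479 F [-0.19  0.61 -2.95] g 0.486 T [-0.01  0.11  0.04]
side [316.9977771  211.69034592]
288 171
top [362.96430753 151.40623122]
334 111
```

View pics/c5.png

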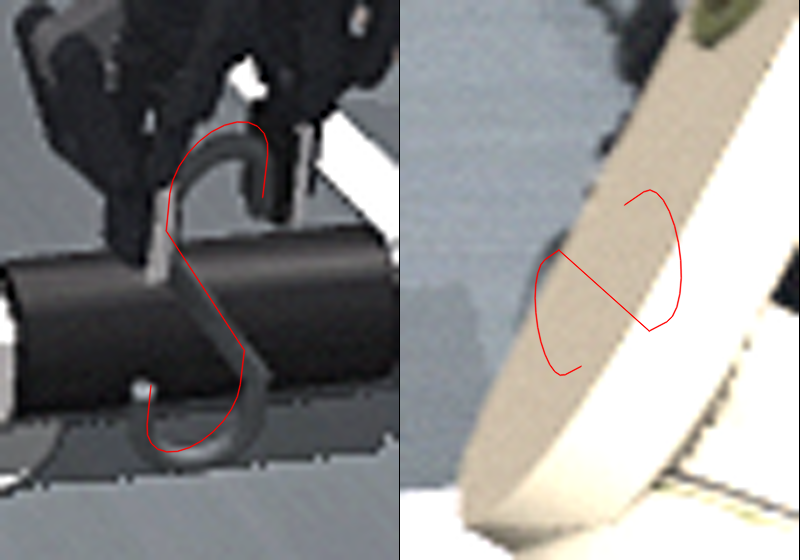

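play_rows(plan=[[0, 0, 0, 0, 0, 0.12, -1], [0, 0, 0, 0, 0, 0.12, -1], [0, 0, 0, 0, 0, 0.12, -1], [0, 0, 0, 0, 0, 0.12, -1], [0, 0, 0, 0, 0, 0.12, -1]])

```text
time_s: 5.8
eef_pos: [656.5, -217.3, 280.9]
ee_rot: [0.013, 0.39, 0.921, 0.012]
force: [-0.5, -0.0, -1.6]
grip_width: 0.489
```

play_rows(plan=[[0, 0, 0, 0, 0, 0.12, -1], [0, 0, 0, 0, 0, 0.05, -1], [0, 0, 0, 0, 0, 0, -1]])

```text
time_s: 6.05
eef_pos: [655.7, -215.9, 292.3]
ee_rot: [0.018, 0.303, 0.953, 0.012]
force: [-0.7, -0.1, -0.5]
grip_width: 0.485
```

```bash
cat > m.py <<'E'
import sys,pickle
from h import *
k=sys.argv[1];s,R=st();r={"s":s,"R":R}
for n in("side","top"): r[n]=optics.capture(n)
pickle.dump(r,open(f"m{k}.pkl","wb"))
E
python3 m.py 2
```

```text
t 6.05 pos [ 655.7 -215.9  292.3] ztool [ 0.041  0.012 -0.999] yaw_y 0.9544 F [-0.68 -0.09 -0.52] g 0.485 T [ 0.   -0.03  0.03]
```

play_rows(plan=[[0, 0, 0, 0, 0, 0.12, -1], [0, 0, 0, 0, 0, 0.12, -1], [0, 0, 0, 0, 0, 0.12, -1], [0, 0, 0, 0, 0, 0.12, -1], [0, 0, 0, 0, 0, 0.12, -1]])

```text
time_s: 6.57
eef_pos: [654.9, -214.6, 298.1]
ee_rot: [0.016, 0.004, 1.0, 0.016]
force: [0.1, 0.9, -0.2]
grip_width: 0.486
```

play_rows(plan=[[0, 0, 0, 0, 0, 0.12, -1], [0, 0, 0, 0, 0, 0.05, -1], [0, 0, 0, 0, 0, 0, -1]])

```text
time_s: 6.82
eef_pos: [654.4, -214.2, 301.1]
ee_rot: [0.016, -0.086, 0.996, 0.017]
force: [-0.6, 0.3, -0.8]
grip_width: 0.487
```

```bash
python3 m.py 3; python3 - <<'E'
from h import *
import pickle
br=lambda i:np.clip(i.astype(float)*1.5,0,255).astype(np.uint8)
o=np.zeros((560,800,3),np.uint8)
for j,k in enumerate("23"):
    r=pickle.load(open(f"m{k}.pkl","rb"));c=r["side"]
    q=proj(c,r["s"]["eef_pos"])[0];x0,y0=(q-[28,25]).astype(int);print(x0,y0)
    o[:560,400*j:400*j+399]=crop(br(c["img"]),x0,y0,57,80,7)[:560,:399]
cv2.imwrite("pics/c6.png",o)
E
```

```text
t 6.82 pos [ 654.4 -214.2  301.1] ztool [ 0.029  0.036 -0.999] yaw_y -1.3989 F [-0.65  0.33 -0.84] g 0.487 T [-0.06 -0.02 -0.01]
289 165
289 162
```

View pics/c6.png

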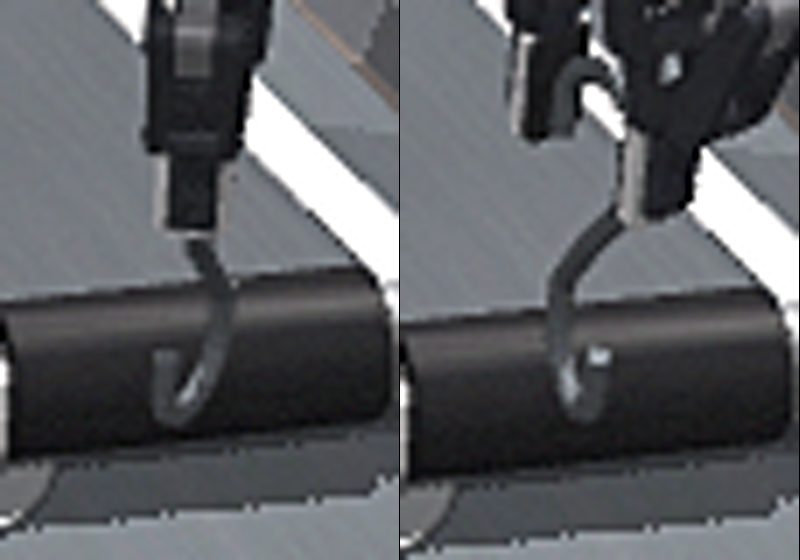

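```bash
cat >> h.py <<'E'
B=np.array([[0,-1,0],[-1,0,0],[0,0,-1.]])
def hpts(p,Q):   # p: offset in hook axes from TCP (3), tilt rx, ry, rz, twist ; Q: points in hook frame, flag lower twist
    T=Ro.from_rotvec(p[3:6]).as_matrix()
    Q=np.array(Q,float);c,s=np.cos(p[6]),np.sin(p[6])
    low=Q[:,2]<-45
    Q2=Q.copy();Q2[low,0]=Q[low,0]*c-Q[low,1]*s;Q2[low,1]=Q[low,0]*s+Q[low,1]*c
    return Q2@T.T+p[:3]
def world(p,Q,pos,R): return hpts(p,Q)@(R@B).T+pos
E
cat > fit.py <<'E'
from h import *
import pickle
c=pickle.load(open("m2.pkl","rb"))["side"]
S={}
q=np.array([0.002,0.653,0.757,0.008]);S[1]=(np.array([656.9,-219.3,256.4]),Ro.from_quat(np.r_[q[1:],q[0]]).as_matrix())
for k in(2,3):
    r=pickle.load(open(f"m{k}.pkl","rb"));S[k]=(r["s"]["eef_pos"],r["R"])
O={1:(288,171),2:(289,165),3:(289,162)}
bend=hookpts(0);lo=[bend[i] for i in range(17,29)]
tip=[18,0,-74];ut=[-18,0,-16]
ob=[(1,tip,(143,390)),(2,tip,(167,356)),(3,tip,(199,355)),(1,ut,(258,215))]
ext=[(1,1,455,1),(2,1,415,1),(3,1,412,1),(1,0,258,1),(2,0,222,1),(3,0,160,-1)]  # view, axis, crop coord, max/min over lower half
def px(k,v):return np.array(O[k])+(np.array(v)+.5)/7-.5
L=np.r_[[[x,0,-45-(18-x)*0.861-15.5] for x in []] or np.zeros((0,3)),hookpts(0)[16:]]
def f(p):
    e=[]
    for k,Q,v in ob: e+=list(proj(c,world(p,[Q],*S[k]))[0]-px(k,v))
    for k,ax,v,sg in ext:
        w=proj(c,world(p,L,*S[k]))[:,ax]*sg; m=np.sum(w*np.exp(8*(w-w.max())))/np.sum(np.exp(8*(w-w.max())))
        e.append(m*sg-(O[k][ax]+(v+.5)/7-.5))
    e+=[p[0]/1.5,p[1]/4,(p[2]-26)/4]+list(np.array(p[3:6])/.04)+[p[6]/.4]
    return np.array(e)
if __name__=="__main__":
    r=least_squares(f,[0,0,26,0,0,0,0],loss="soft_l1");p=r.x
    J=np.linalg.inv(r.jac.T@r.jac)
    print("p",np.round(p,3),"sd",np.round(np.sqrt(np.diag(J)),3))
    print(np.round(f(p),2)); print("tip in hook axes rel TCP",hpts(p,[tip,[0,0,-108]]))
    np.save("p.npy",p)
E
python3 fit.py
```

```text
p [ 5.5000e-02 -1.4600e-01  1.9365e+01 -2.0000e-03  2.0000e-02 -2.0000e-03
 -3.5500e-01] sd [1.313 2.061 1.482 0.026 0.022 0.039 0.074]
[ 0.14 -0.66  0.05 -0.08  0.42  0.1   0.35 -0.36  0.34 -0.1   0.11 -0.28
 -0.11  0.06  0.04 -0.04 -1.66 -0.06  0.5  -0.06 -0.89]
tip in hook axes rel TCP [[ 15.42072103  -6.60974271 -54.9461178 ]
 [ -2.12404363  -0.38692603 -88.6129826 ]]
```

play_rows(plan=[[0, 0, 0, 0, 0, -0.125, -1], [0, 0, 0, 0, 0, -0.125, -1], [0, 0, 0, 0, 0, -0.125, -1], [0, 0, 0, 0, 0, -0.125, -1], [0, 0, 0, 0, 0, -0.125, -1]])

```text
time_s: 7.33
eef_pos: [654.0, -213.9, 302.5]
ee_rot: [0.021, 0.229, 0.973, 0.011]
force: [-0.1, 0.7, -0.6]
grip_width: 0.49
```

play_rows(plan=[[0, 0, 0, 0, 0, -0.125, -1], [0, 0, 0, 0, 0, -0.125, -1], [0, 0, 0, 0, 0, -0.125, -1], [0, 0, 0, 0, 0, -0.125, -1], [0, 0, 0, 0, 0, 0, -1]])

```text
time_s: 7.75
eef_pos: [653.5, -213.2, 304.2]
ee_rot: [0.024, 0.466, 0.884, 0.005]
force: [-0.6, 0.2, -0.2]
grip_width: 0.485
```

```bash
cat > go.py <<'E'
import sys
from h import *
# args: outward(along plate), lateral, tip z  -> needed shift/turn
a,b,z=map(float,sys.argv[1:4]); s,R=st(); p=np.load("p.npy")
hole=np.array([606.7,-233.7]); u=np.array([np.cos(.145),np.sin(.145)]);n=np.array([-u[1],u[0]])
tgt=np.r_[hole+a*u+b*n,z]
yw=.145-p[6]-p[5]
Rg=Ro.from_euler("z",yw).as_matrix()@np.array([[0,1,0],[1,0,0],[0,0,-1.]])
print("turn",np.round(Ro.from_matrix(Rg@R.T).as_rotvec(),3))
tip=[[18,0,-74]]
print("shift (after turn)",np.round(tgt-world(p,tip,s["eef_pos"],Rg)[0],1),"tip now",np.round(world(p,tip,s["eef_pos"],R)[0],1))
d=world(p,tip,s["eef_pos"],R)[0][:2]-hole;print("tip rel hole along,lat",np.round([d@u,d@n],2))
E
python3 go.py 32 0 66
```

```text
t 7.75 pos [ 653.5 -213.2  304.2] ztool [ 0.047 -0.013 -0.999] yaw_y 0.6017 F [-0.64  0.24 -0.19] g 0.485 T [-0.01  0.05  0.03]
turn [ 0.015  0.046 -0.099]
shift (after turn) [   1.6  -14.2 -183.3] tip now [ 639.6 -217.2  248.6]
tip rel hole along,lat [34.94 11.61]
```

play_rows(plan=[[2, -7, -10, 0.015, 0.046, -0.1, -1], [2, -7, -35, 0, 0, 0, -1], [0, 0, -35, 0, 0, 0, -1], [0, 0, -35, 0, 0, 0, -1], [0, 0, -15, 0, 0, 0, -1]])

```text
time_s: 8.17
eef_pos: [658.2, -227.7, 177.2]
ee_rot: [0.006, 0.508, 0.861, 0.0]
force: [-0.2, 0.2, -2.9]
grip_width: 0.489
```

```bash
python3 go.py 32 0 66
```

```text
t 8.17 pos [ 658.2 -227.7  177.2] ztool [ 0.011 -0.005 -1.   ] yaw_y 0.5048 F [-0.21  0.23 -2.9 ] g 0.489 T [ 0.02  0.02 -0.02]
turn [ 0.005  0.011 -0.002]
shift (after turn) [ -3.2   0.3 -56.2] tip now [ 642.1 -229.7  122.1]
tip rel hole along,lat [35.64 -1.18]
```

play_rows(plan=[[-1, 0, -20, 0.005, 0.011, 0, -1], [-2, 0, -20, 0, 0, 0, -1], [0, 0, -12, 0, 0, 0, -1], [0, 0, 0, 0, 0, 0, -1], [0, 0, 0, 0, 0, 0, -1]])

```text
time_s: 8.58
eef_pos: [653.0, -226.7, 118.6]
ee_rot: [-0.004, 0.504, 0.864, 0.0]
force: [0.2, 1.0, -0.5]
grip_width: 0.487
```

```bash
python3 go.py 0 0 66
```

```text
t 8.58 pos [ 653.  -226.7  118.6] ztool [-0.007  0.004 -1.   ] yaw_y 0.5138 F [ 0.15  1.   -0.53] g 0.487 T [-0.03 -0.04 -0.01]
turn [-0.004 -0.007 -0.011]
shift (after turn) [-29.6  -5.4   2.3] tip now [ 635.9 -228.3   63.8]
tip rel hole along,lat [29.71  1.13]
```

```bash
python3 - <<'E'
from h import *
s,R=st();p=np.load("p.npy");c=optics.capture("side")
x0,y0,k=265,245,10
i=crop(np.clip(c["img"].astype(float)*1.3,0,255).astype(np.uint8),x0,y0,70,58,k)
over(i,c,world(p,hookpts(0)[16:],s["eef_pos"],R),x0,y0,k)
a=np.linspace(0,2*np.pi,30);over(i,c,np.c_[606.7+5.5*np.cos(a),-233.7+5.5*np.sin(a),0*a+86],x0,y0,k,(0,255,0))
cv2.imwrite("pics/c7.png",i)
E
```

```text
t 8.58 pos [ 653.  -226.7  118.6] ztool [-0.007  0.004 -1.   ] yaw_y 0.5138 F [ 0.15  1.   -0.53] g 0.487 T [-0.03 -0.04 -0.01]
```

View pics/c7.png

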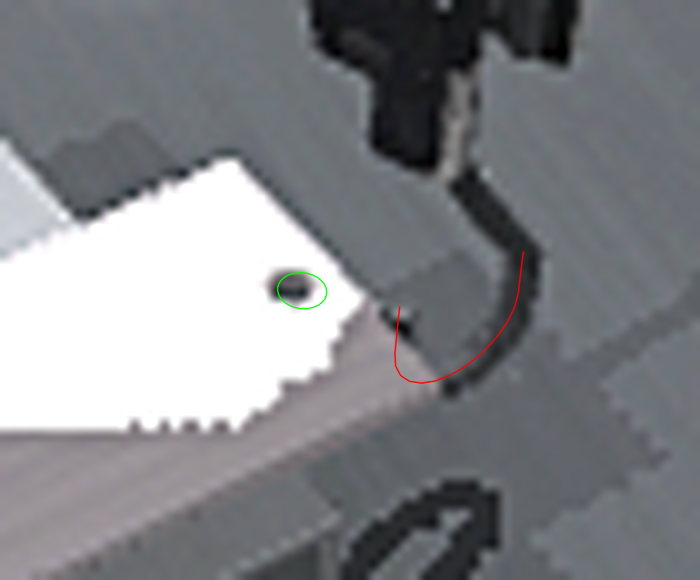

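play_rows(plan=[[-10, -2, 0, -0.004, -0.007, -0.01, -1], [-10, -2, 0, 0, 0, 0, -1], [-8, -1, 0, 0, 0, 0, -1], [0, 0, 0, 0, 0, 0, -1], [0, 0, 0, 0, 0, 0, -1]])

```text
time_s: 9.05
eef_pos: [626.5, -232.8, 125.3]
ee_rot: [0.005, 0.507, 0.862, 0.0]
force: [0.3, -0.7, -0.9]
grip_width: 0.487
```

```bash
cat >> h.py <<'E'
def avgf(n=5):
    F=[]
    for _ in range(n): optics.capture("side");F.append(np.r_[sense()["force"],sense()["eef_pos"]])
    F=np.array(F);print("F avg",np.round(F[:,:3].mean(0),2),"sd",np.round(F[:,:3].std(0),2),"pos",np.round(F[:,3:].mean(0),1))
E
python3 go.py 0 0 72; python3 -c "from h import *;avgf(6)"
```

```text
t 9.05 pos [ 626.5 -232.8  125.3] ztool [ 0.01  -0.005 -1.   ] yaw_y 0.5068 F [ 0.26 -0.74 -0.87] g 0.487 T [ 0.03  0.03 -0.01]
turn [ 0.005  0.01  -0.004]
shift (after turn) [-3.1  0.7  1.6] tip now [ 610.4 -234.7   70.3]
tip rel hole along,lat [ 3.47 -1.55]
F avg [ 0.14 -0.55 -1.01] sd [0.27 0.5  0.69] pos [ 626.5 -232.5  124.5]
```

play_rows(plan=[[-2, 0.5, 0, 0.003, 0.006, 0, -1], [-1, 0.3, 1, 0, 0, 0, -1], [0, 0, 1, 0, 0, 0, -1], [0, 0, 0, 0, 0, 0, -1], [0, 0, 0, 0, 0, 0, -1]])

```text
time_s: 9.77
eef_pos: [623.2, -231.2, 125.4]
ee_rot: [0.0, 0.507, 0.862, 0.0]
force: [0.6, 0.5, -1.2]
grip_width: 0.485
```

```bash
python3 -c "from h import *;avgf(4)"; python3 go.py 0 0 78
```

```text
F avg [ 0.01  0.14 -0.9 ] sd [0.23 0.67 0.31] pos [ 623.3 -231.2  125.4]
t 9.97 pos [ 623.2 -231.2  125.4] ztool [ 0.  0. -1.] yaw_y 0.5075 F [-0.09 -0.38 -1.43] g 0.486 T [-0.02 -0.02 -0.04]
turn [-0.     0.    -0.005]
shift (after turn) [ 0.2 -0.9  7.6] tip now [ 606.6 -232.9   70.4]
tip rel hole along,lat [-0.01  0.8 ]
```

play_rows(plan=[[0, -0.8, 2, 0, 0, 0, -1], [0, 0, 2, 0, 0, 0, -1], [0, 0, 2, 0, 0, 0, -1], [0, 0, 1, 0, 0, 0, -1], [0, 0, 0, 0, 0, 0, -1]])

```text
time_s: 10.38
eef_pos: [623.3, -232.2, 133.3]
ee_rot: [0.0, 0.507, 0.862, 0.0]
force: [0.1, 0.0, -0.8]
grip_width: 0.493
```

```bash
python3 -c "from h import *;avgf(4)"; python3 go.py 0 0 82
```

```text
F avg [ 0.18  0.26 -1.  ] sd [0.37 0.54 0.2 ] pos [ 623.2 -232.1  133. ]
t 10.58 pos [ 623.1 -232.1  132.8] ztool [-0.  0. -1.] yaw_y 0.5074 F [ 0.53  0.52 -1.02] g 0.492 T [ 0.05  0.03 -0.02]
turn [-0.    -0.    -0.005]
shift (after turn) [0.3 0.  4.2] tip now [ 606.4 -233.8   77.9]
tip rel hole along,lat [-0.28 -0.05]
```

play_rows(plan=[[0.2, 0, 1, 0, 0, 0, -1], [0, 0, 1, 0, 0, 0, -1], [0, 0, 0.5, 0, 0, 0, -1], [0, 0, 0, 0, 0, 0, -1]])

```text
time_s: 10.92
eef_pos: [623.3, -232.0, 135.3]
ee_rot: [-0.0, 0.507, 0.862, 0.0]
force: [0.3, -0.1, -1.4]
grip_width: 0.487
```

```bash
python3 -c "from h import *;avgf(4)"; python3 go.py 0 0 84
```

```text
F avg [ 0.36 -0.06 -0.69] sd [0.61 0.43 0.53] pos [ 623.2 -232.   135.2]
t 11.12 pos [ 623.2 -232.   135.1] ztool [-0.001  0.001 -1.   ] yaw_y 0.5074 F [ 1.14  0.67 -0.86] g 0.484 T [-0.03 -0.01  0.02]
turn [-0.001 -0.001 -0.005]
shift (after turn) [ 0.2 -0.1  3.8] tip now [ 606.5 -233.7   80.2]
tip rel hole along,lat [-0.2   0.06]
```

play_rows(plan=[[0, 0, 1, 0, 0, 0, -1], [0, 0, 0.5, 0, 0, 0, -1], [0, 0, 0, 0, 0, 0, -1]])

```text
time_s: 11.37
eef_pos: [623.0, -231.8, 136.2]
ee_rot: [-0.001, 0.507, 0.862, 0.0]
force: [0.8, -0.1, -1.8]
grip_width: 0.483
```

```bash
python3 -c "from h import *;avgf(5)
g=optics.capture('side')['img'].min(2);print(g[268:279,286:302])"
```

```text
F avg [ 0.27  0.23 -2.04] sd [0.51 0.3  0.24] pos [ 623.  -231.9  136.2]
[[213 211 210 211 211 213 215 219 227 151  66  73  85  84  85  85]
 [210 209 210 213 213 211 210 211 217 224 150  66  77  82  84  84]
 [225 227 228 226 226 227 228 227 228 232 244 164  69  78  83  84]
 [229 224 225 222 223 228 236 242 246 244 241 246 164  74  81  84]
 [224 223 222 222 226 241 121  81  84 117 243 239 247 124  78  84]
 [223 222 221 225 235 156  64  68  77  76 147 234 246 107  81  84]
 [221 224 228 230 233 246  57  38  22  35 187 236 253 114 113  90]
 [227 228 228 228 229 236 243 199 150 240 239 247 111 102 110 112]
 [228 228 228 229 226 225 228 229 235 237 241 254 109 105 112 109]
 [228 229 225 223 222 222 226 231 232 237 249 114 102 104 107 109]
 [226 222 223 223 227 229 228 229 233 247 113  96 104 107 106 108]]
```

play_rows(plan=[[0, 0, 1, 0, 0, 0, -1], [0, 0, 0.5, 0, 0, 0, -1], [0, 0, 0, 0, 0, 0, -1]])

```text
time_s: 11.92
eef_pos: [623.0, -231.8, 138.0]
ee_rot: [-0.001, 0.507, 0.862, 0.0]
force: [0.4, 0.1, -0.0]
grip_width: 0.494
```

```bash
python3 -c "from h import *;avgf(5)
g=optics.capture('side')['img'].min(2);print(g[268:279,286:302])"
```

```text
F avg [-0.53  0.42 -0.89] sd [0.36 0.26 0.3 ] pos [ 623.  -231.8  137.9]
[[213 210 212 210 210 211 215 219 226 152  66  75  85  84  85  85]
 [210 208 208 213 213 227 211 212 218 223 149  67  76  83  84  84]
 [225 227 228 226 225 227 228 227 228 231 245 164  69  78  83  83]
 [228 225 225 222 224 228 236 241 246 244 240 246 164  74  81  84]
 [224 222 222 222 226 240 121  81  84 117 243 240 247 125  79  85]
 [222 222 221 225 235 157  63  67  57  73 147 234 245 108  82  84]
 [221 224 228 228 233 245  57  55  65  45 187 236 253 114 112  92]
 [227 228 229 228 229 236 242 203 154 238 238 247 113 103 109 112]
 [229 229 228 228 225 225 228 229 234 237 241 253 109 106 110 110]
 [228 229 225 223 222 223 226 231 232 237 249 113 101 107 108 109]
 [226 222 222 222 227 229 229 229 233 247 113  97 105 108 106 107]]
```

play_rows(plan=[[0, 0, 1, 0, 0, 0, -1], [0, 0, 1, 0, 0, 0, -1], [0, 0, 0.5, 0, 0, 0, -1], [0, 0, 0, 0, 0, 0, -1]])

```text
time_s: 12.55
eef_pos: [622.9, -231.8, 140.6]
ee_rot: [-0.001, 0.507, 0.862, 0.0]
force: [-0.9, -0.3, -1.0]
grip_width: 0.485
```

```bash
python3 -c "from h import *;avgf(5)
g=optics.capture('side')['img'].min(2);print(g[266:279,286:302])"
```

```text
F avg [-0.5   0.34 -0.69] sd [0.29 0.46 0.5 ] pos [ 622.9 -231.8  140.5]
[[226 211 228 228 229 233 243 162  68  73  82  88  84  84  85  87]
 [214 213 214 210 210 211 217 226 152  67  74  86  83  85  84  85]
 [212 210 211 209 209 211 213 217 225 151  67  75  86  84  85  85]
 [226 209 209 228 214 225 226 213 233 224 148  67  76  83  83  84]
 [226 226 228 225 225 226 228 226 228 231 244 164  69  79  81  84]
 [228 225 225 222 222 227 235 242 246 244 240 246 163  72  81  83]
 [225 223 222 222 226 241 121  80  83 116 243 239 244 118  74  84]
 [223 222 221 226 235 156  63  71  74  57 147 233 239 255  96  81]
 [221 224 228 228 233 247  45  64  67  57 172 235 250 118 108  90]
 [228 228 228 228 230 236 243 188 148 239 239 248 112 100 109 111]
 [228 228 228 229 226 225 227 228 233 237 241 253 108 104 112 111]
 [229 229 226 222 222 222 226 231 232 237 249 114 101 107 108 109]
 [225 222 223 223 227 229 229 229 233 247 112  98 105 106 106 108]]
```

play_rows(plan=[[0, 0, 1.5, 0, 0, 0, -1], [0, 0, 1.5, 0, 0, 0, -1], [0, 0, 1.5, 0, 0, 0, -1], [0, 0, 0, 0, 0, 0, -1]])

```text
time_s: 13.18
eef_pos: [622.9, -231.8, 145.3]
ee_rot: [-0.001, 0.507, 0.862, 0.0]
force: [-0.3, 0.2, -1.4]
grip_width: 0.485
```

```bash
python3 -c "from h import *;avgf(4)"
```

```text
F avg [ 0.    0.4  -0.49] sd [0.05 0.65 0.64] pos [ 622.8 -231.8  145. ]
```

play_rows(plan=[[0, 0, 1, 0, 0, 0, -1], [0, 0, 1, 0, 0, 0, -1], [0, 0, 0, 0, 0, 0, -1]])

```text
time_s: 13.63
eef_pos: [622.8, -231.7, 146.9]
ee_rot: [-0.002, 0.507, 0.862, 0.0]
force: [0.1, -0.1, -1.2]
grip_width: 0.488
```

```bash
python3 - <<'E'
from h import *
avgf(4)
s,R=st();p=np.load("p.npy");c=optics.capture("side")
x0,y0,k=265,225,9
i=crop(c["img"],x0,y0,70,62,k)
cv2.imwrite("pics/c8.png",i)
E
```

```text
F avg [ 0.   -0.27 -0.67] sd [0.33 0.73 0.64] pos [ 622.8 -231.7  146.7]
t 13.83 pos [ 622.7 -231.7  146.7] ztool [-0.003  0.002 -1.   ] yaw_y 0.5074 F [-0.01 -0.52 -0.63] g 0.487 T [ 0.02  0.06 -0.04]
```

View pics/c8.png

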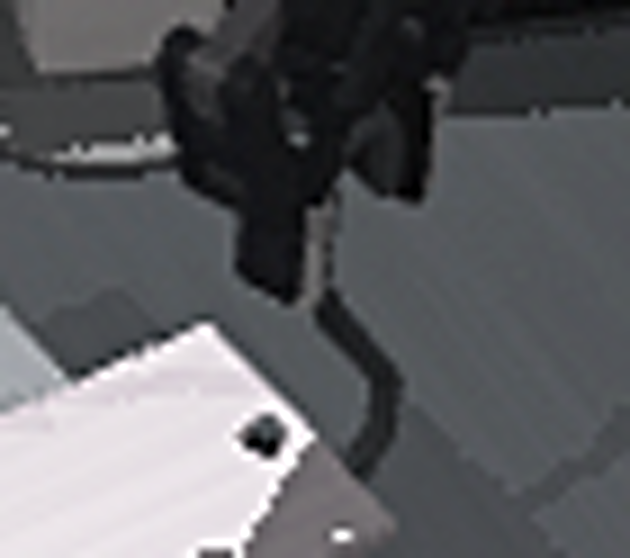

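play_rows(plan=[[0, 0, 1.5, 0, 0, 0, -1], [0, 0, 1.5, 0, 0, 0, -1], [0, 0, 0, 0, 0, 0, -1], [-1, 0, 3, 0, 0, 0, -1], [-1, 0, 3, 0, 0, 0, -1]], grip_force=80)

```text
time_s: 14.3
eef_pos: [620.5, -231.6, 155.7]
ee_rot: [-0.002, 0.507, 0.862, 0.0]
force: [0.6, 0.1, -0.1]
grip_width: 0.484
```

play_rows(plan=[[-1, 0, 3, 0, 0, 0, -1], [-1, -0.2, 3, 0, 0, 0, -1], [-2, -0.2, 3, 0, 0, 0, -1], [-2, -0.2, 3, 0, 0, 0, -1], [-2, -0.2, 3, 0, 0, 0, -1]])

```text
time_s: 14.72
eef_pos: [612.4, -232.1, 172.0]
ee_rot: [-0.002, 0.507, 0.862, 0.001]
force: [0.9, -0.0, -3.7]
grip_width: 0.482
```

```bash
python3 -c "from h import *;avgf(3);st()"
```

```text
F avg [ 1.12  0.53 -3.05] sd [0.53 0.64 0.7 ] pos [ 612.3 -232.3  172.4]
t 14.87 pos [ 612.3 -232.2  172.1] ztool [-0.002  0.003 -1.   ] yaw_y 0.5075 F [ 1.84  1.43 -4.02] g 0.478 T [-0.04 -0.22 -0.02]
```

play_rows(plan=[[-2, -0.3, 5, 0, 0, 0, -1], [-2, -0.3, 5, 0, 0, 0, -1], [-2, -0.3, 5, 0, 0, 0, -1], [-2, -0.3, 5, 0, 0, 0, -1], [-2, -0.3, 5, 0, 0, 0, -1]])

```text
time_s: 15.28
eef_pos: [601.1, -233.5, 197.8]
ee_rot: [-0.003, 0.507, 0.862, 0.001]
force: [1.2, -0.3, -3.7]
grip_width: 0.479
```

play_rows(plan=[[-2, -0.3, 5, 0, 0, 0, -1], [-2, -0.3, 5, 0, 0, 0, -1], [-2, -0.3, 5, 0, 0, 0, -1], [-3, -0.4, 5, 0, 0, 0, -1], [-3, -0.4, 5, 0, 0, 0, -1]])

```text
time_s: 15.7
eef_pos: [587.0, -235.7, 225.7]
ee_rot: [-0.004, 0.507, 0.862, -0.0]
force: [-0.5, -0.1, -4.3]
grip_width: 0.477
```

```bash
python3 - <<'E'
from h import *
avgf(3);st();c=optics.capture("side")
cv2.imwrite("pics/c9.png",crop(c["img"],210,170,130,150,4))
E
```

```text
F avg [-1.44 -0.5  -3.62] sd [1.23 0.57 0.15] pos [ 587.  -235.9  226.2]
t 15.85 pos [ 587.2 -235.7  225.5] ztool [-0.006  0.003 -1.   ] yaw_y 0.5072 F [ 0.21  0.09 -3.41] g 0.483 T [-0.02  0.19  0.01]
```

View pics/c9.png

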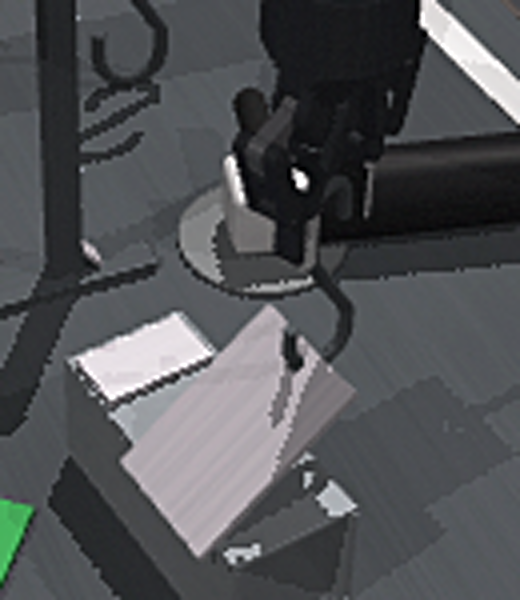

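play_rows(plan=[[-2, -0.3, 5, 0, 0, 0, -1], [-2, -0.3, 5, 0, 0, 0, -1], [-2, -0.3, 5, 0, 0, 0, -1], [-2, -0.3, 5, 0, 0, 0, -1], [-2, -0.3, 5, 0, 0, 0, -1]])

```text
time_s: 16.32
eef_pos: [575.3, -236.7, 249.0]
ee_rot: [-0.008, 0.507, 0.862, -0.0]
force: [-1.7, 0.7, -5.9]
grip_width: 0.479
```

play_rows(plan=[[-3, -0.4, 5, 0, 0, 0, -1], [-3, -0.4, 5, 0, 0, 0, -1], [-3, -0.4, 5, 0, 0, 0, -1], [-3, -0.4, 5, 0, 0, 0, -1], [-3, -0.4, 5, 0, 0, 0, -1]])

```text
time_s: 16.73
eef_pos: [559.4, -238.7, 277.4]
ee_rot: [-0.006, 0.507, 0.862, 0.0]
force: [0.0, 0.0, -7.0]
grip_width: 0.476
```

```bash
python3 -c "from h import *;avgf(3);st()"
```

```text
F avg [ 0.52  0.29 -5.35] sd [0.67 0.38 0.5 ] pos [ 559.6 -238.9  278.1]
t 16.88 pos [ 559.8 -238.7  277.3] ztool [-0.01   0.006 -1.   ] yaw_y 0.5078 F [ 0.81  0.83 -5.79] g 0.479 T [ 0.08 -0.19 -0.05]
```

Plate weight fully carried (≈4.6 N). Lift straight on.

play_rows(plan=[[0, 0, 5, 0, 0, 0, -1], [0, 0, 6, 0, 0, 0, -1], [0, 0, 7, 0, 0, 0, -1], [0, 0, 7, 0, 0, 0, -1], [0, 0, 7, 0, 0, 0, -1]])

```text
time_s: 17.3
eef_pos: [559.6, -238.2, 309.6]
ee_rot: [-0.008, 0.507, 0.862, 0.0]
force: [-0.1, 0.4, -5.6]
grip_width: 0.479
```

play_rows(plan=[[0, 0, 7, 0, 0, 0, -1], [0, 0, 7, 0, 0, 0, -1], [0, 0, 6, 0, 0, 0, -1], [0, 0, 3, 0, 0, 0, -1], [0, 0, 0, 0, 0, 0, -1]])

```text
time_s: 17.72
eef_pos: [560.1, -238.3, 337.9]
ee_rot: [-0.006, 0.507, 0.862, 0.0]
force: [0.3, -0.2, -6.3]
grip_width: 0.479
```

```bash
python3 - <<'E'
from h import *
avgf(5);s,R=st();p=np.load("p.npy");c=optics.capture("side")
x0,y0,k=210,120,4
i=crop(c["img"],x0,y0,130,150,k);over(i,c,world(p,hookpts(0),s["eef_pos"],R),x0,y0,k)
cv2.imwrite("pics/c10.png",i)
E
```

```text
F avg [ 0.24  0.15 -6.28] sd [0.33 0.53 0.34] pos [ 560.1 -238.2  336.8]
t 17.97 pos [ 560.1 -238.1  336.5] ztool [-0.011  0.008 -1.   ] yaw_y 0.5084 F [-0.24  0.07 -6.14] g 0.478 T [ 0.01 -0.12  0.01]
```

View pics/c10.png

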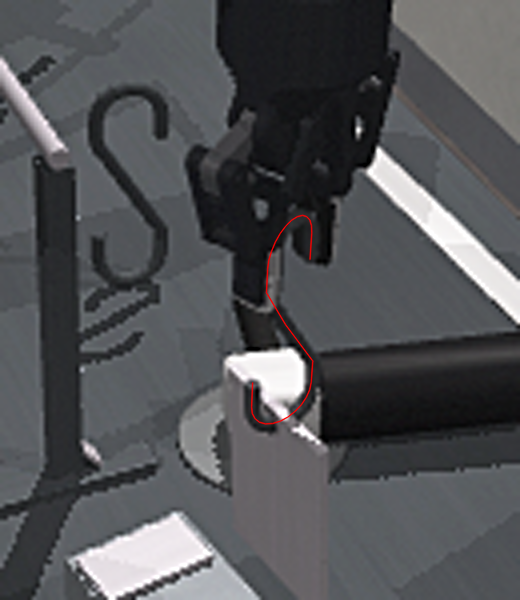

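play_rows(plan=[[-5, 5, 0, 0, 0, -0.03, -1], [-8, 10, 0, 0, 0, -0.05, -1], [-10, 14, 0, 0, 0, -0.05, -1], [-10, 16, 0, 0, 0, -0.05, -1], [-10, 18, 0, 0, 0, -0.05, -1]])

```text
time_s: 18.43
eef_pos: [515.8, -176.2, 333.1]
ee_rot: [-0.008, 0.607, 0.795, 0.001]
force: [0.5, 0.8, -4.7]
grip_width: 0.477
```

play_rows(plan=[[-10, 18, 0, 0, 0, -0.05, -1], [-10, 18, 0, 0, 0, -0.05, -1], [-8, 20, 0, 0, 0, -0.05, -1], [-6, 20, 0, 0, 0, -0.05, -1], [-4, 20, 0, 0, 0, -0.03, -1]])

```text
time_s: 18.85
eef_pos: [473.7, -76.2, 332.4]
ee_rot: [-0.009, 0.7, 0.714, 0.001]
force: [0.1, 0.4, -7.0]
grip_width: 0.474
```

```bash
python3 -c "from h import *;st()"
```

```text
t 18.85 pos [473.7 -76.2 332.4] ztool [-0.011  0.015 -1.   ] yaw_y 0.0210 F [ 0.05  0.41 -6.97] g 0.474 T [-0.09 -0.02 -0.01]
```

play_rows(plan=[[-6, 20, 0, -0.005, -0.004, -0.02, -1], [-6, 20, 0, -0.005, -0.004, 0, -1], [-4, 20, 0, -0.005, -0.003, 0, -1], [0, 20, 0, 0, 0, 0, -1], [0, 20, 0, 0, 0, 0, -1]])

```text
time_s: 19.27
eef_pos: [454.5, 28.7, 332.6]
ee_rot: [0.001, 0.708, 0.706, 0.0]
force: [-1.3, -0.7, -5.6]
grip_width: 0.475
```

play_rows(plan=[[0, 20, 0, 0, 0, 0, -1], [0, 20, 0, 0, 0, 0, -1], [0, 20, -3, 0, 0, 0, -1], [0, 20, -5, 0, 0, 0, -1], [0, 20, -5, 0, 0, 0, -1]])

```text
time_s: 19.68
eef_pos: [453.1, 133.9, 320.5]
ee_rot: [0.002, 0.708, 0.706, 0.001]
force: [0.9, 0.1, -6.0]
grip_width: 0.48
```

play_rows(plan=[[0, 18, -5, 0, 0, 0, -1], [0, 14, -6, 0, 0, 0, -1], [0, 10, -6, 0, 0, 0, -1], [0, 5, -6, 0, 0, 0, -1], [0, 2, -4, 0, 0, 0, -1]])

```text
time_s: 20.1
eef_pos: [451.7, 188.4, 291.7]
ee_rot: [0.001, 0.707, 0.707, 0.001]
force: [0.7, 0.6, -6.8]
grip_width: 0.479
```

```bash
python3 -c "from h import *;avgf(3);st()"
```

```text
F avg [-0.11 -0.4  -6.64] sd [0.37 0.37 0.48] pos [451.7 187.8 291.6]
t 20.25 pos [451.9 187.4 292.3] ztool [ 0.004 -0.001 -1.   ] yaw_y -0.0008 F [-0.17 -0.92 -6.59] g 0.480 T [-0.04 -0.01 -0.03]
```

play_rows(plan=[[4, 0, -2, 0, 0, 0, -1], [7, 0, -2, 0, 0, 0, -1], [9, 0, -2, 0, 0, 0, -1], [10, 0, -1, 0, 0, 0, -1], [10, 0, 0, 0, 0, 0, -1]])

```text
time_s: 20.67
eef_pos: [495.4, 184.9, 286.1]
ee_rot: [0.003, 0.708, 0.706, 0.002]
force: [-0.2, 0.8, -6.0]
grip_width: 0.482
```

play_rows(plan=[[9, 0, 0, 0, 0, 0, -1], [7, 0, 0, 0, 0, 0, -1], [5, 0, 0, 0, 0, 0, -1], [2, 0, 0, 0, 0, 0, -1], [0, 0, 0, 0, 0, 0, -1]])

```text
time_s: 21.08
eef_pos: [524.1, 183.0, 284.5]
ee_rot: [0.003, 0.71, 0.705, 0.002]
force: [-0.4, 0.3, -6.0]
grip_width: 0.479
```

```bash
python3 -c "from h import *;avgf(5);st()"
```

```text
F avg [-0.71 -0.13 -6.45] sd [0.46 0.24 0.43] pos [523.7 183.2 284.8]
t 21.33 pos [523.5 183.3 285. ] ztool [ 0.007 -0.002 -1.   ] yaw_y -0.0065 F [-0.1  -0.12 -6.07] g 0.479 T [ 0.    0.07 -0.05]
```

play_rows(plan=[[0, 0, -4, 0, 0, 0, -1], [2, 0, -4, 0, 0, 0, -1], [3, 0, -5, 0, 0, 0, -1], [2, 0, -4, 0, 0, 0, -1], [0, 0, 0, 0, 0, 0, -1]])

```text
time_s: 21.75
eef_pos: [530.6, 183.5, 266.6]
ee_rot: [0.003, 0.709, 0.705, 0.002]
force: [0.2, 0.4, -6.2]
grip_width: 0.477
```

```bash
python3 -c "from h import *;avgf(4);st()"
```

```text
F avg [ 0.18  0.03 -5.94] sd [0.59 0.75 0.17] pos [530.6 183.6 267.6]
t 21.95 pos [530.6 183.6 268. ] ztool [ 0.01  -0.001 -1.   ] yaw_y -0.0059 F [ 0.95  1.3  -5.81] g 0.480 T [ 0.04  0.06 -0.04]
```

play_rows(plan=[[2, 0, -3, 0, 0, 0, -1], [2, 0, -4, 0, 0, 0, -1], [2, 0, -4, 0, 0, 0, -1], [1, 0, -3, 0, 0, 0, -1], [0, 0, -2, 0, 0, 0, -1]])

```text
time_s: 22.37
eef_pos: [538.5, 183.6, 251.3]
ee_rot: [0.004, 0.709, 0.705, 0.004]
force: [-0.2, 0.1, -6.6]
grip_width: 0.48
```

```bash
python3 -c "from h import *;avgf(4);st()"
```

```text
F avg [-0.02 -0.09 -6.6 ] sd [0.42 0.23 0.36] pos [538.3 183.6 251.5]
t 22.57 pos [538.3 183.7 252. ] ztool [ 0.012 -0.001 -1.   ] yaw_y -0.0057 F [-0.36 -0.44 -6.1 ] g 0.481 T [-0.04  0.1   0.03]
```

play_rows(plan=[[0, 0, -3, 0, 0, 0, -1], [0, 0, -3, 0, 0, 0, -1], [0, 0, -3, 0, 0, 0, -1], [0, 0, -1, 0, 0, 0, -1], [0, 0, 0, 0, 0, 0, -1]])

```text
time_s: 22.98
eef_pos: [538.3, 183.8, 241.5]
ee_rot: [0.005, 0.709, 0.705, 0.004]
force: [0.2, -0.8, -5.9]
grip_width: 0.478
```

```bash
python3 -c "from h import *;avgf(4);st()"
```

```text
F avg [ 0.16 -0.   -6.11] sd [0.68 0.3  0.27] pos [538.3 183.7 241.8]
t 23.18 pos [538.4 183.8 241.9] ztool [ 0.013 -0.001 -1.   ] yaw_y -0.0056 F [ 1.13 -0.43 -6.19] g 0.480 T [-0.01 -0.01 -0.01]
```

play_rows(plan=[[0, 0, -2, 0, 0, 0, -1], [0, 0, -1.5, 0, 0, 0, -1], [0, 0, -1, 0, 0, 0, -1], [0, 0, 0, 0, 0, 0, -1]])

```text
time_s: 23.52
eef_pos: [538.6, 183.8, 237.3]
ee_rot: [0.005, 0.709, 0.705, 0.005]
force: [0.8, 0.0, -5.8]
grip_width: 0.478
```

```bash
python3 -c "from h import *;avgf(3);st()"
```

```text
F avg [ 0.06 -0.   -6.  ] sd [0.33 0.73 0.14] pos [538.6 183.8 237.5]
t 23.67 pos [538.6 183.8 237.6] ztool [ 0.015 -0.001 -1.   ] yaw_y -0.0056 F [-0.33 -0.82 -5.93] g 0.479 T [-0.03  0.03 -0.06]
```

play_rows(plan=[[0, 0, -1, 0, 0, 0, -1], [0, 0, -1, 0, 0, 0, -1], [0, 0, 0, 0, 0, 0, -1]])

```text
time_s: 23.92
eef_pos: [538.7, 183.8, 235.5]
ee_rot: [0.006, 0.709, 0.705, 0.005]
force: [0.8, -0.1, -6.4]
grip_width: 0.478
```

```bash
python3 -c "from h import *;avgf(3);st()"
```

```text
F avg [-0.38 -0.12 -6.58] sd [0.07 0.33 0.51] pos [538.7 183.8 235.7]
t 24.07 pos [538.8 183.8 235.8] ztool [ 0.015 -0.001 -1.   ] yaw_y -0.0056 F [-0.43  0.29 -5.92] g 0.478 T [-0.05  0.   -0.02]
```

play_rows(plan=[[0, 0, -1, 0, 0, 0, -1], [0, 0, -0.7, 0, 0, 0, -1], [0, 0, 0, 0, 0, 0, -1]])

```text
time_s: 24.32
eef_pos: [539.0, 183.8, 234.9]
ee_rot: [0.006, 0.709, 0.705, 0.006]
force: [-1.0, 0.1, -4.7]
grip_width: 0.48
```

```bash
python3 -c "from h import *;avgf(3)"
```

```text
F avg [-0.79 -0.34 -4.08] sd [0.36 0.76 0.64] pos [539.  183.8 234.8]
```

play_rows(plan=[[0, 0, -1, 0, 0, 0, -1], [0, 0, -0.7, 0, 0, 0, -1], [0, 0, 0, 0, 0, 0, -1]])

```text
time_s: 24.72
eef_pos: [539.1, 183.9, 234.7]
ee_rot: [0.007, 0.709, 0.705, 0.006]
force: [-1.8, -0.5, -3.5]
grip_width: 0.484
```

```bash
python3 -c "from h import *;avgf(3)"
```

```text
F avg [-2.22 -0.54 -0.49] sd [0.21 0.25 0.61] pos [539.1 183.9 234.6]
```

play_rows(plan=[[0, 0, 0, 0, 0, 0, 0.0], [0, 0, 0, 0, 0, 0, 0.03], [0, 0, 0, 0, 0, 0, 0.06], [0, 0, 0, 0, 0, 0, 0.09], [0, 0, 0, 0, 0, 0, 0.12]], grip_force=20)

```text
time_s: 25.28
eef_pos: [540.1, 184.0, 234.8]
ee_rot: [0.007, 0.709, 0.705, 0.008]
force: [1.0, 0.7, -0.4]
grip_width: 0.561
```

```bash
python3 -c "from h import *;avgf(3);st()"
```

```text
F avg [ 0.16 -0.34 -0.29] sd [0.44 0.41 0.29] pos [540.  184.  234.8]
t 25.43 pos [540.  184.  234.7] ztool [ 0.021 -0.    -1.   ] yaw_y -0.0056 F [-0.14 -0.67  0.05] g 0.560 T [0.05 0.   0.01]
```

play_rows(plan=[[0, 0, 0, 0, 0, 0, 0.3], [0, 0, 0, 0, 0, 0, 0.5], [0, 0, 0, 0, 0, 0, 0.8], [0, 0, 0, 0, 0, 0, 0.8], [0, 0, 0, 0, 0, 0, 0.8]])

```text
time_s: 25.85
eef_pos: [540.2, 184.0, 235.0]
ee_rot: [0.008, 0.709, 0.705, 0.008]
force: [0.5, 0.2, -0.1]
grip_width: 0.9
```

play_rows(plan=[[-1, 0, 5, 0, 0, 0, 0.8], [0, 0, 10, 0, 0, 0, 0.8], [0, 0, 15, 0, 0, 0, 0.8], [0, 0, 20, 0, 0, 0, 0.8], [0, 0, 20, 0, 0, 0, 0.8]])

```text
time_s: 26.27
eef_pos: [537.4, 183.7, 306.2]
ee_rot: [0.005, 0.709, 0.705, 0.005]
force: [0.7, -0.0, -0.1]
grip_width: 0.904
```

play_rows(plan=[[0, 0, 30, 0, 0, 0, 0.8], [-20, 0, 30, 0, 0, 0, 0.8], [-35, 0, 10, 0, 0, 0, 0.8], [-35, 0, 0, 0, 0, 0, 0.8], [-35, 0, 0, 0, 0, 0, 0.8]])

```text
time_s: 26.68
eef_pos: [412.0, 182.6, 385.6]
ee_rot: [0.008, 0.71, 0.704, 0.008]
force: [0.4, 0.6, -0.3]
grip_width: 0.904
```

play_rows(plan=[[-35, 0, 0, 0, 0, 0, 0.8], [-35, 0, 0, 0, 0, 0, 0.8], [0, 0, 0, 0, 0, 0, 0.8], [0, 0, 0, 0, 0, 0, 0.8]])

```text
time_s: 27.02
eef_pos: [333.0, 182.5, 391.3]
ee_rot: [0.011, 0.709, 0.705, 0.013]
force: [-0.2, 0.6, 0.2]
grip_width: 0.898
```

```bash
cat > chk.py <<'E'
from h import *
st();B={n:[] for n in("top","side")}
for k in range(4):
    for n in B:B[n].append(optics.capture(n))
for n,v in B.items():
    c=v[0];P=place(hookpts(-.355),[537,184,253],np.pi)
    q=proj(c,P);x0,y0=(q.min(0)-25).astype(int);x1,y1=(q.max(0)+[25,70]).astype(int)
    I=[w["img"][y0:y1,x0:x1].astype(int) for w in v]
    print(n,"max change",[int(np.abs(i-I[0]).max()) for i in I[1:]],"n>40",[int((np.abs(i-I[0]).max(2)>40).sum()) for i in I[1:]])
    im=v[-1]["img"]
    # plate: bright pixels near where it should hang
    a=np.array([[537+t*np.cos(np.pi/2-.355+0),184+t*np.sin(np.pi/2-.355),z] for t in(-40,40) for z in(35,155)])
    print("expected plate corners px",np.round(proj(c,a),0).tolist())
    cv2.imwrite(f"pics/fin_{n}.png",im)
    if n=="side":
        g=im.min(2);b=cv2.imread("pics/side0.png").min(2);qq=proj(c,a);X0,Y0=(qq.min(0)-12).astype(int);X1,Y1=(qq.max(0)+12).astype(int)
        m=(g[Y0:Y1,X0:X1]>130).astype(int);print(X0,Y0);print("\n".join("".join(".#"[x] for x in r) for r in m[::2]))
E
python3 chk.py
```

```text
t 27.02 pos [333.  182.5 391.3] ztool [ 0.033  0.003 -0.999] yaw_y -0.0067 F [-0.21  0.58  0.15] g 0.898 T [ 0.03 -0.04 -0.03]
top max change [47, 47, 47] n>40 [1, 2, 3]
expected plate corners px [[195.0, 220.0], [187.0, 220.0], [165.0, 209.0], [153.0, 208.0]]
side max change [48, 60, 62] n>40 [1, 3, 2]
expected plate corners px [[206.0, 203.0], [203.0, 168.0], [206.0, 186.0], [204.0, 152.0]]
191 139
..................#####....
...................#####...
.....................#####.
......................#####
.......................####
.........................##
..........................#
............##.............
............##.............
............##.............
............##.............
............##.............
##.........................
..#.........##.............
...........#...............
...........................
...........................
...........................
...........................
...........................
...........................
...........................
...........................
...........................
...........................
...........................
...........................
...........................
...........................
...........................
...........................
...........................
...........................
...........................
...........................
...........................
...........................
...........................
```

play_rows(plan=[[0, 0, 0, 0, 0, 0, 0.8], [0, 0, 0, 0, 0, 0, 0.8], [0, 0, 0, 0, 0, 0, 0.8], [0, 0, 0, 0, 0, 0, 0.8], [0, 0, 0, 0, 0, 0, 0.8]])

```text
time_s: 27.83
eef_pos: [335.5, 182.4, 388.9]
ee_rot: [0.009, 0.71, 0.704, 0.01]
force: [0.2, -0.4, -0.4]
grip_width: 0.898
```

```bash
python3 - <<'E'
from h import *
st()
for n,(x0,y0,x1,y1) in {"side":(180,110,225,215),"top":(130,190,205,235)}.items():
    im=optics.capture(n)["img"];f=cv2.imread(f"pics/fin_{n}.png");a=cv2.imread(f"pics/{n}0.png")
    d=np.abs(im.astype(int)-f).max(2)[y0:y1,x0:x1];print(n,"moved px>40",(d>40).sum(), d.max())
    d=np.abs(im.astype(int)-a).max(2)[y0:y1,x0:x1];print("\n".join("".join(".#"[int(x>20)] for x in r) for r in d[::2]))
E
```

```text
t 27.83 pos [335.5 182.4 388.9] ztool [ 0.027  0.001 -1.   ] yaw_y -0.0084 F [ 0.18 -0.44 -0.42] g 0.898 T [-0.    0.07 -0.02]
side moved px>40 1 43
........####..####...........................
.........#####..###..........................
...........####....#.........................
............######.##........................
.............############....................
.............#####.#..####...................
...........#....#.#####......................
...........###.##########.###................
..........####.#####.....#####...............
..........#######..........####..............
...........###.##...........###..............
............###.##...........................
..................#..........................
...............#.............................
.............................................
.............................................
.............................................
.............................................
.............................................
............###.............##...............
............###..........#....#
[... 2555 characters left out ...]
................
.............###.#####.......#######.#####....####.########................
..............#######.#.###########..####.........####.####................
.............#######....###########.##..............##############.........
............................#######.##...#.............#################...
..........................###.##.#..##.##.##..............############.####
.......................#.#######.####...##.######.............#####.......#
....................#..#.###...####...#####.###.................####.###...
...................########.##.##.#.#####....##.................####.......
.................#...###.#..##.#..#...#..##.#.##...............####.....###
```

```bash
python3 -c "
from rig import ctrl,sense
print(ctrl.finish_job(), sense()['time_s'])"
```

```text
the job is handed in; nothing more can be done
the job is handed in; nothing more can be done
```

The plate hangs on the smaller S-hook over the rail, a bit off centre between the posts (about y = 184 mm), and I handed the job in at about 28 s; it gave no verdict.

- **Hook and hole:** From three side views I measured the hook's lower half twisted by about -0.355 rad. I turned the grip to line the lower bend up with the plate, then fed the tip up through the hole. The highest contact I felt was about 1 N, and the plate stayed on the tube.
- **Lift:** I lifted the plate along an arc so it could swing into the bend, and in the last picture I viewed it hung from the hook clear of the tube.
- **Hanging:** When I lowered the hook onto the rail, the measured load fell from about 6 N to 0.5 N. A sideways force of about 2 N showed at contact and was gone once I let go.

**Last checks, by pixel comparison only, since my 12 views were used up:**
- The hook and plate did not move between frames about 0.8 s apart.
- The plate shows as a vertical strip in the side view, where I expected it.
- I could not confirm in a view that the plate touches neither the rack nor the tube.
- I did not re-measure the blank, grinder and wrench at the end. Nothing was steered near the wrench or the grinder. The plate was lifted beside the blank, which looked undisturbed in the side view after the lift.

One oddity: the arm often drifted several mm off its commanded height when moving or turning, so I re-measured before each fine step.

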